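# Pump up the cake airbrush's air tank

### The job

Pump up the air tank for the cake airbrush: with the fingertips press the orange plunger all the way down and let it spring all the way back up, again and again, until the red-capped indicator pin stands fully out and its green band shows. Press only: do not pull the plunger up, do not touch the indicator pin, and leave the cup, bottles, nozzle and other things on the table where they are. Finish with the plunger back up.

Things in the scene. Friction and masses are not known exactly. Their poses are not given: they have to be found in the camera images.
- knob_top (a point): centre of the flat top of the orange plunger knob (a round mushroom 50 mm in diameter and 18 mm thick on a steel stem 16 mm in diameter); z up. At rest 148 mm above the table, 122 mm when fully pressed. It moves straight down with the plunger
- plunger (a joint): travel of the plunger in m: 0 at rest (up), 0.026 pressed to its stop, negative if pulled up. Spring 0.4 N per mm, 10 N at the stop; it springs back by itself in 0.3 s. Each full stroke (beyond 0.023, then back under 0.003 for 0.2 s) lifts the pin about 8 mm (the first 2 to 10 mm): three or four in all. Shorter strokes may lift nothing. More strokes once the pin is out change nothing
- pin_top (a point): centre of the top of the red cap (16 mm in diameter) of the indicator pin, 105 mm from the plunger's axis on the same white housing; 99 mm above the table when the pin is right in, 133 mm when fully out
- pin (a joint): how far the indicator pin has risen, in m: 0 right in, 0.034 fully out (0.033 to 0.035 after a full stroke), with the green band above its brass bush. It starts between 0 and 0.012 and stays where pumping has brought it
- pump: air tank: white box-shaped housing with a blue stripe on a rubber foot, fixed to the table; 124 mm (its x) by 214 mm (its y), its flat top at 85 mm. Origin at the centre of its underside. The plunger stands at its own y = -50 mm, the pin at y = +55 mm, both at x = 0; the gauge is on its front (-x)
- colour_red: bystander: red food-colour bottle, 32 mm in diameter, 70 mm tall, behind the tank; origin at the centre of its underside
- colour_blue: bystander: blue food-colour bottle, 32 mm in diameter, 70 mm tall, behind the tank; origin at the centre of its underside
- cup: bystander: white cup, 76 mm in diameter, 85 mm tall, beside the tank; origin at the centre of its underside
- nozzle: bystander: steel piping nozzle, a cone 34 mm wide and 45 mm tall, beside the tank; origin at the centre of its underside
- spatula: bystander: spatula with a black handle lying flat on the table to the right, along its own x; origin at its underside
- phone: bystander: white phone 145 x 71 x 9 mm lying flat to the left; origin at the centre of its underside

How it is judged (in metres and radians):
On the way, in this order (a step that is already met when the one before it is completed fails the run):
1. the plunger is pressed down (value of joint plunger above 0.018 m), for 0.02 s.
2. it springs back up (value of joint plunger below 0.006 m), for 0.02 s.
3. it is pressed down again (value of joint plunger above 0.018 m), for 0.02 s.
4. the indicator pin stands fully out (by at least 32 mm) (value of joint pin above 0.032 m), for 0.1 s.
At the end, for the whole second after the job is handed in: The indicator pin stands at least 32 mm out (pin above 0.032), the plunger is back up within 4 mm of rest, and every bystander is within 30 mm of where it began, with the bottles, cup and nozzle upright within 20 degrees (value of joint pin above 0.032 m and value of joint plunger between -0.004 and 0.004 m and distance of each of colour_red, colour_blue, cup, nozzle, spatula, phone from where it was at the start of the episode below 0.03 m and angle between each of colour_red, colour_blue, cup, nozzle's own z axis and vertical below 0.35 rad); the robot touches nothing.
It fails at once if the robot touches the indicator pin (contact force between any of the arm, the fingers and pin above 0.5 N).
It fails at once if the plunger is pulled up above its rest by more than 5 mm (value of joint plunger below -0.005 m).
It fails at once if a bystander (bottle, cup, nozzle, spatula or phone) is shifted or lifted by more than 30 mm, or a bottle, the cup or the nozzle is tipped by more than 20 degrees (distance of any of colour_red, colour_blue, cup, nozzle, spatula, phone from where it was at the start of the episode above 0.03 m or angle between any of colour_red, colour_blue, cup, nozzle's own z axis and vertical above 0.35 rad).
It also fails if it takes over 42 s, if anything falls off the work surface, if the arm or the gripper's body presses on something with over 40 N, if the wrist force passes 120 N, or if a joint passes its speed limit or range.

### The arm

A 6-joint arm with a two-finger parallel gripper is mounted at the origin on the work surface. World frame = base frame: x ahead of the robot, y to its left, z up, the work surface at z = 0. Lengths are in m, angles in degrees, forces in N, time in s.
With the tool pointing down it reaches from about 0.35 to 0.925 m from the base axis. Payload 6.4 kg.
Tool frame: the origin (TCP) lies at the very end of the fingers, on their centre line; the grasp point (between the pads) lies 19 mm behind it; x points along the fingers, z is the direction in which the jaws open and shut, and the axes are right-handed (so a half turn about x gives the same grasp; the last joint's range is limited). The gripper opens to 85 mm and grips with 20 to 120 N. Pads are 22 mm wide; open, the fingers measure 114 mm over their backs; the gripper's body (76 mm by 85 mm) begins 54 mm behind the grasp point. The pads swing forward as they close: fully open they stand 13 mm farther back than shut.
Start: joints at [-73.344, 14.043, 89.255, -0, 76.702, -9.975], TCP at [0.291, -0.581, 0.231] pointing down, gripper open.
Joint ranges: [-179.41, 179.41], [-58.25, 129.5], [7.25, 145.43], [-54.29, 234.29], [11.92, 165.04], [-157.13, 157.13]. Speed limits (degrees/s): [147.25, 147.25, 180, 180, 180, 180].

### API

Orientations are given as [roll, pitch, yaw] about the fixed x, y, z axes, in that order (R = Rz(yaw) Ry(pitch) Rx(roll)).
In Python, from plant import * gives the robot as it stands.
- The arm moves only by the shell command python3 -m creep 'ROWS' [OPENING]. ROWS is JSON, a list that holds one entry, the list of rows, each a list of 6 numbers: the shift along the tool's x, y, z in units of 25 mm (1.0 is 25 mm), then the turn, a rotation vector about the tool's x, y, z in units of 6 degrees (1.0 is 6 degrees). In form: [[[x, y, z, ax, ay, az], ...]]. A call has 1 to 12 rows; each row is the pose to reach, as a shift and turn from the pose measured when the call began, along the tool's axes at that moment; what a row does not reach only later rows make up. A row lasts 1/12 s, in which the tool goes at most 41.7 mm and 7.16 degrees, less where a joint would pass 70% of its speed; a pose out of reach is approached as far as the arm can. A call with a gripper value outside its range is refused whole. OPENING is the finger opening in mm, from 0 to 85.4, set as the call begins (- or left out, the last holds). The fingers move at their own pace and stop on an object; the grip force is fixed at half the most. Time passes only in rows, so rows that repeat a pose let the fingers close. It gives the time, the measured TCP pose, the force and the opening at its end, in the units of the state.
- sense(): the state, without advancing time (a new reading comes with each control period).
- read_camera(name): name is "scene" or "top" or "wrist"; returns a dict with "pixels" (480x640x3 uint8, red, green, blue), "fx", "fy", "cx", "cy" (pixels), "k1" (the pictures are not rectified: a ray, as slopes to the right and down, at radius r is drawn at 1 + k1 r^2 times it, then the intrinsics apply), "position" and "rotation" of the camera in the world. Camera axes: x right, y up, looking along -z (the intrinsics and any distortion apply to the point x, -y, -z); pixel columns grow to the right and rows downward; lengths in m; the calibration is good to about 2 mm. A picture is of the moment at which its call begins. There is no depth.
- finish_job(): hands the job in, once; it reports no verdict.
The state is a dict: "t": time; "q": joint angles; "joint_velocities": joint speeds; "effort": joint torques, N m; "position": TCP position; "ee_rot": TCP orientation; "wrist_force": force on the tool from outside, world axes, zero at the start; "moment": the same for the moment, N m; "opening": finger opening in m.
Only numpy, scipy, OpenCV 4.12 (cv2) and the standard library are available. Lean on these libraries where they do the work, as an engineer would, in place of code of your own. Each camera call takes 0.05 s, during which the arm holds its last target.

## Working session

There is one attempt and no reset: what is moved stays moved. The work goes in short steps, Python scripts to look and compute and a shell command to move; the robot and the scene stay as the last step left them, time stands still between calls to the robot, and variables do not carry over. Pictures are saved under pics/ and viewed, and the job is handed in when it is done.

```bash
mkdir -p pics; ls; python3 - <<'E'
from plant import *
import cv2,numpy as np
s=sense();print({k:np.round(v,3).tolist() for k,v in s.items()})
for n in("scene","top"):
    c=read_camera(n);cv2.imwrite(f"pics/{n}0.png",c["pixels"][:,:,::-1])
    print(n,{k:np.round(v,4).tolist() for k,v in c.items() if k!="pixels"})
E
```

```text
pics
{'t': 0.0, 'q': [-73.345, 14.086, 89.327, -0.001, 76.702, -9.973], 'joint_velocities': [-0.007, -0.044, 0.025, 0.007, 0.043, -0.09], 'effort': [0.001, -42.951, -32.612, -0.0, 0.005, 0.0], 'position': [0.291, -0.58, 0.23], 'ee_rot': [170.419, 89.885, 107.047], 'wrist_force': [0.616, -1.011, -0.162], 'moment': [0.035, 0.028, -0.057], 'opening': 0.086}
scene {'fx': 576.0217, 'fy': 576.0217, 'cx': 317.7525, 'cy': 243.6249, 'k1': -0.1133, 'position': [1.4542, 0.4158, 0.8158], 'rotation': [55.9238, 0.5589, 113.3052]}
top {'fx': 496.9439, 'fy': 496.9439, 'cx': 316.4184, 'cy': 238.116, 'k1': -0.1203, 'position': [0.3146, 0.0251, 1.1844], 'rotation': [11.9359, 0.006, -94.3204]}
```

View pics/scene0.png

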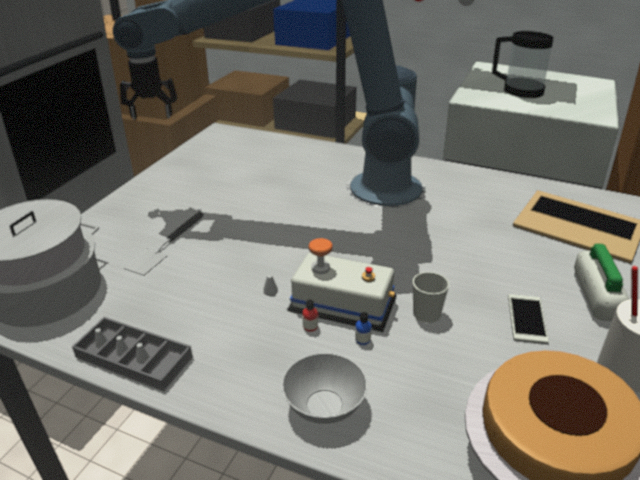

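View pics/top0.png

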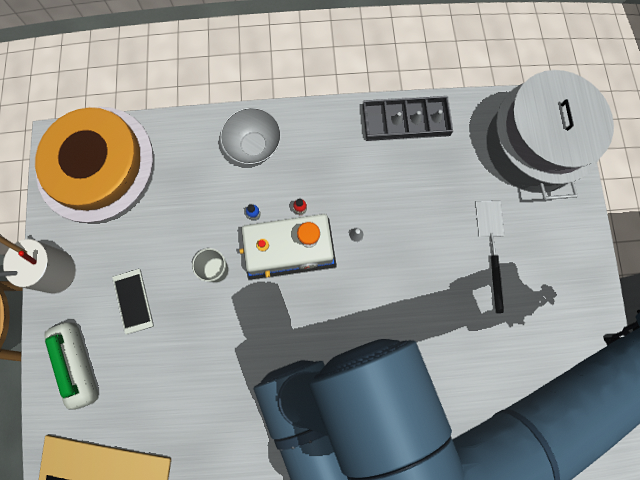

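The scene view shows the orange knob at about (320,246) and the pin cap at (368,273). In the top view the knob is at (308,233), the pin at (262,244), the nozzle at (356,234) and the bottles at (252,211) and (299,206).

```bash
cat > h.py <<'E'
from plant import *
import cv2,numpy as np
from scipy.spatial.transform import Rotation as R
def ray(c,u,v):
    K=np.array([[c["fx"],0,c["cx"]],[0,c["fy"],c["cy"]],[0,0,1]])
    p=cv2.undistortPoints(np.array([[[u,v]]],float),K,np.array([c["k1"],0,0,0,0]))[0,0]
    d=R.from_euler("xyz",c["rotation"],degrees=True).apply([p[0],-p[1],-1])
    return np.array(c["position"]),d/np.linalg.norm(d)
def plane(c,u,v,z):
    o,d=ray(c,u,v);return o+d*(z-o[2])/d[2]
def tri(r1,r2):
    A=np.stack([r1[1],-r2[1]],1);t=np.linalg.lstsq(A,r2[0]-r1[0],rcond=None)[0]
    a=r1[0]+t[0]*r1[1];b=r2[0]+t[1]*r2[1];return (a+b)/2,np.linalg.norm(a-b)
def orange(c,box):
    hsv=cv2.cvtColor(c["pixels"],cv2.COLOR_RGB2HSV);x0,y0,x1,y1=box
    m=np.zeros(hsv.shape[:2],np.uint8)
    m[y0:y1,x0:x1]=cv2.inRange(hsv,(3,170,130),(16,255,255))[y0:y1,x0:x1]
    cs,_=cv2.findContours(m,cv2.RETR_EXTERNAL,cv2.CHAIN_APPROX_NONE)
    return max(cs,key=cv2.contourArea)
E
python3 - <<'E'
from h import *
t=read_camera("top");s=read_camera("scene")
ct=orange(t,(285,210,335,255));cs=orange(s,(300,230,340,262))
print(cv2.boundingRect(ct),cv2.boundingRect(cs))
M=cv2.moments(ct);u,v=M['m10']/M['m00'],M['m01']/M['m00']
M=cv2.moments(cs);us,vs=M['m10']/M['m00'],M['m01']/M['m00']
print("px",u,v,us,vs)
print("knob top",plane(t,u,v,.148),"scene@.14",plane(s,us,vs,.140))
print("tri",tri(ray(t,u,v),ray(s,us,vs)))
x,y,w,h=cv2.boundingRect(ct)
print("width",np.linalg.norm(plane(t,x,v,.145)-plane(t,x+w,v,.145)))
for n,p,z in(("pin",(262,244),.105),("nozzle",(356,234),.04),("red",(299,205),.07),("blue",(252,211),.07),("cup",(209,262),.085)): print(n,plane(t,*p,z))
print("pin tri",tri(ray(t,262,243.5),ray(s,369,270)))
for n,im,b in(("t",t,(230,190,370,290)),("s",s,(260,220,440,350))):
    cv2.imwrite(f"pics/z{n}.png",cv2.resize(im["pixels"][b[1]:b[3],b[0]:b[2],::-1],None,fx=4,fy=4))
E
```

```text
(297, 222, 23, 22) (310, 239, 21, 12)
px 308.1707988980716 232.76997245179064 320.2894736842105 244.7953216374269
knob top [0.54599987 0.02535053 0.148     ] scene@.14 [0.54119127 0.02110261 0.14      ]
tri (array([0.54708509, 0.02456426, 0.14451391]), np.float64(0.001684571922289158))
width 0.0492899641406289
pin [0.53788924 0.12932827 0.105     ]
nozzle [ 0.55865697 -0.08693274  0.04      ]
red [0.6310466  0.04189977 0.07      ]
blue [0.62499569 0.1518832  0.07      ]
cup [0.50972332 0.25300172 0.085     ]
pin tri (array([0.53923589, 0.12936026, 0.10396802]), np.float64(1.6183497614826112e-05))
```

```bash
python3 -c "
import cv2,numpy as np
a=cv2.imread('pics/zt.png');b=cv2.imread('pics/zs.png');print(a.shape,b.shape)"
```

```text
(400, 560, 3) (520, 720, 3)
```

View pics/zs.png

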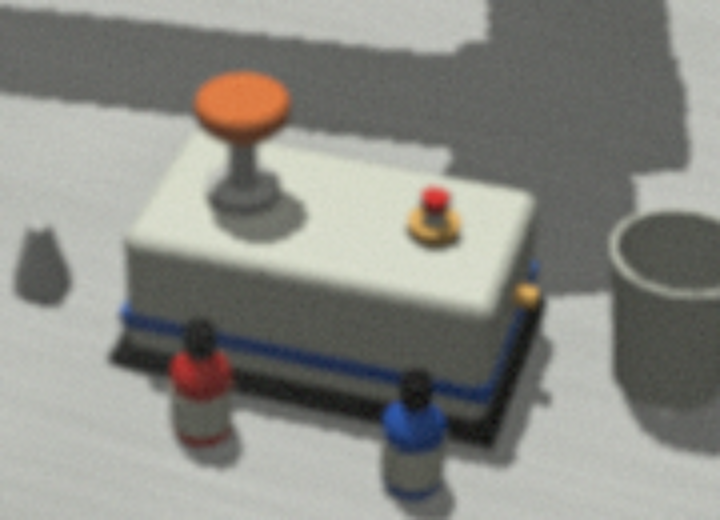

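Two views agree: the knob is at about (0.546, 0.025, 0.148), 49 mm wide. The pin is 104 mm from it, as it should be. Next I work out the shift in tool axes.

```bash
cat > go.py <<'E'
from h import *
import sys
s=sense();T=R.from_euler("xyz",s["ee_rot"],degrees=True)
print("t",s["t"],"pos",np.round(s["position"],4),"F",np.round(s["wrist_force"],1),"op",s["opening"],"\naxes",np.round(T.as_matrix(),3).tolist())
g=np.array([float(a) for a in sys.argv[1:4]])
print("shift units",np.round(T.inv().apply(g-s["position"])/.025,2))
E
python3 go.py .546 .025 .215
```

```text
t 0.2 pos [ 0.2913 -0.5807  0.2306] F [ 0.2  0.2 -0.2] op 0.08553415029623464 
axes [[-0.0, 0.894, 0.448], [0.001, 0.448, -0.894], [-1.0, 0.0, -0.001]]
shift units [  0.65  19.97 -17.09]
```

```bash
python3 -m creep '[[[0,0.5,-0.43,0,0,0],[0,1.4,-1.2,0,0,0],[0,2.4,-2.05,0,0,0],[0,3.4,-2.9,0,0,0],[0,4.4,-3.76,0,0,0],[0,5.4,-4.6,0,0,0],[0,6.4,-5.5,0,0,0],[0,7.4,-6.3,0,0,0],[0,8.4,-7.2,0,0,0],[0,9.4,-8.0,0,0,0],[0,10.4,-8.9,0,0,0],[0,11.2,-9.6,0,0,0]]]' 0; python3 go.py .546 .025 .215
```

```text
t: 1.2
position: [0.4344, -0.2384, 0.2308]
ee_rot: [163.5, 89.9, 100.2]
wrist_force: [1.1, 0.2, -0.6]
opening: 0.0002
t 1.2 pos [ 0.4344 -0.2384  0.2308] F [ 1.1  0.2 -0.6] op 0.00022030387519355164 
axes [[-0.0, 0.894, 0.449], [0.002, 0.449, -0.894], [-1.0, 0.0, -0.002]]
shift units [ 0.65  8.72 -7.41]
```

```bash
python3 -m creep '[[[0,0.9,-0.76,0,0,0],[0,1.9,-1.6,0,0,0],[0,2.9,-2.46,0,0,0],[0,3.9,-3.3,0,0,0],[0.1,4.9,-4.16,0,0,0],[0.2,5.9,-5.0,0,0,0],[0.3,6.9,-5.86,0,0,0],[0.4,7.7,-6.5,0,0,0],[0.5,8.3,-7.0,0,0,0],[0.65,8.72,-7.41,0,0,0],[0.65,8.72,-7.41,0,0,0],[0.65,8.72,-7.41,0,0,0]]]'; python3 go.py .546 .025 .150
python3 - <<'E'
from h import *
for n,b in(("scene",(250,170,450,320)),("wrist",(0,0,640,480))):
    c=read_camera(n);i=c["pixels"][b[1]:b[3],b[0]:b[2],::-1]
    cv2.imwrite(f"pics/a_{n}.png",cv2.resize(i,None,fx=4,fy=4) if n=="scene" else i)
E
```

```text
t: 2.2
position: [0.5457, 0.0254, 0.2145]
ee_rot: [-161.7, 89.9, 135.0]
wrist_force: [-0.0, 0.3, -0.2]
opening: -0.0003
t 2.2 pos [0.5457 0.0254 0.2145] F [-0.   0.3 -0.2] op -0.0003233600993119381 
axes [[-0.001, 0.893, 0.45], [0.001, 0.45, -0.893], [-1.0, -0.001, -0.002]]
shift units [2.58 0.01 0.02]
```

View pics/a_scene.png

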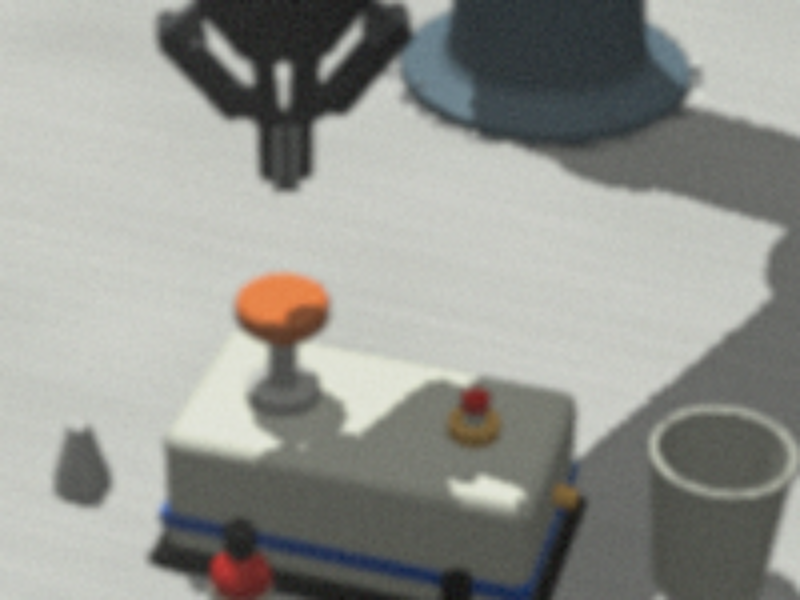

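View pics/a_wrist.png

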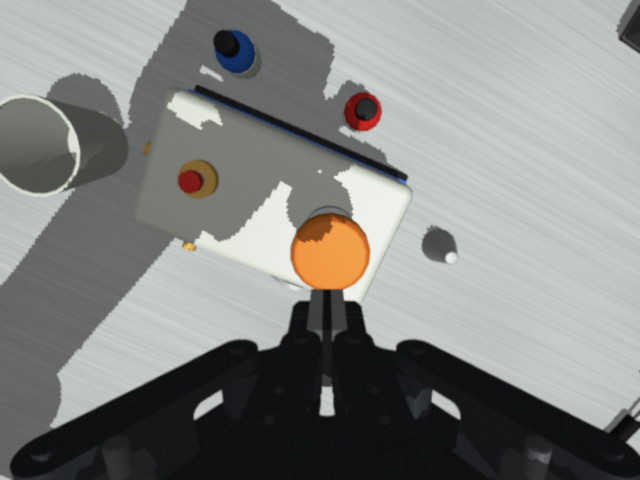

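The closed fingertips are right above the knob centre (scene knob at (321,246), wrist knob at (330,252)). The linkage stays well clear of the pin. First stroke now, watching the force.

```bash
python3 -m creep '[[[0.6,0,0,0,0,0],[1.4,0,0,0,0,0],[2.2,0,0,0,0,0],[2.6,0,0,0,0,0],[3.0,0,0,0,0,0],[3.3,0,0,0,0,0],[3.5,0,0,0,0,0],[3.6,0,0,0,0,0],[3.68,0,0,0,0,0],[3.7,0,0,0,0,0],[3.7,0,0,0,0,0]]]'; python3 go.py .546 .025 .152
python3 - <<'E'
from h import *
b=(250,170,450,320)
c=read_camera("scene");cv2.imwrite("pics/b_scene.png",cv2.resize(c["pixels"][b[1]:b[3],b[0]:b[2],::-1],None,fx=4,fy=4))
E
```

```text
t: 3.22
position: [0.5454, 0.0237, 0.124]
ee_rot: [-120.1, 89.9, 176.5]
wrist_force: [-8.5, -1.2, 10.7]
opening: -0.0001
t 3.2167 pos [0.5454 0.0237 0.124 ] F [-8.5 -1.2 10.7] op -0.00010716235271146307 
axes [[-0.003, 0.894, 0.448], [0.0, 0.448, -0.894], [-1.0, -0.002, -0.001]]
shift units [-1.12  0.04 -0.04]
```

View pics/b_scene.png

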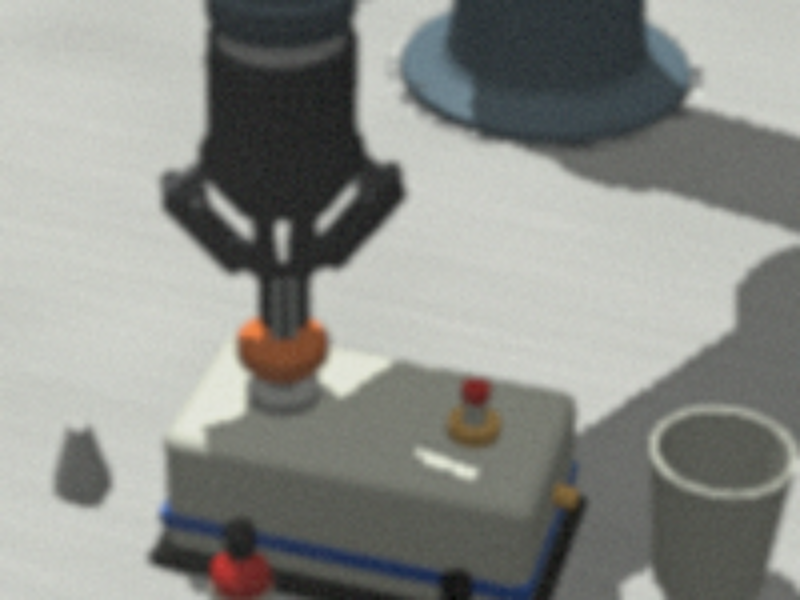

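The knob is down with the pin already a little higher, and the force is about 10.7 N vertical. I press slightly further to be sure of the stop, then let go and wait.

```bash
python3 -m creep '[[[0.15,0,0,0,0,0],[0.15,0,0,0,0,0]]]'; python3 -m creep '[[[-0.4,0,0,0,0,0],[-0.9,0,0,0,0,0],[-1.3,0,0,0,0,0],[-1.5,0.07,0,0,0,0],[-1.5,0.07,0,0,0,0],[-1.5,0.07,0,0,0,0],[-1.5,0.07,0,0,0,0],[-1.5,0.07,0,0,0,0],[-1.5,0.07,0,0,0,0]]]'; python3 go.py .546 .025 .121
python3 - <<'E'
from h import *
b=(250,170,450,320)
c=read_camera("scene");cv2.imwrite("pics/c_scene.png",cv2.resize(c["pixels"][b[1]:b[3],b[0]:b[2],::-1],None,fx=4,fy=4))
E
```

```text
t: 3.43
position: [0.5454, 0.0236, 0.1222]
ee_rot: [-127.7, 89.8, 168.9]
wrist_force: [-7.4, 1.5, 11.0]
opening: -0.0003
t: 4.18
position: [0.5467, 0.0244, 0.1589]
ee_rot: [-127.4, 89.7, 169.2]
wrist_force: [-0.5, -0.6, -1.1]
opening: 0.0001
t 4.1833 pos [0.5467 0.0244 0.1589] F [-0.5 -0.6 -1.1] op 0.0001424188263183879 
axes [[-0.005, 0.894, 0.448], [0.001, 0.448, -0.894], [-1.0, -0.004, -0.003]]
shift units [ 1.52 -0.01 -0.03]
```

View pics/c_scene.png

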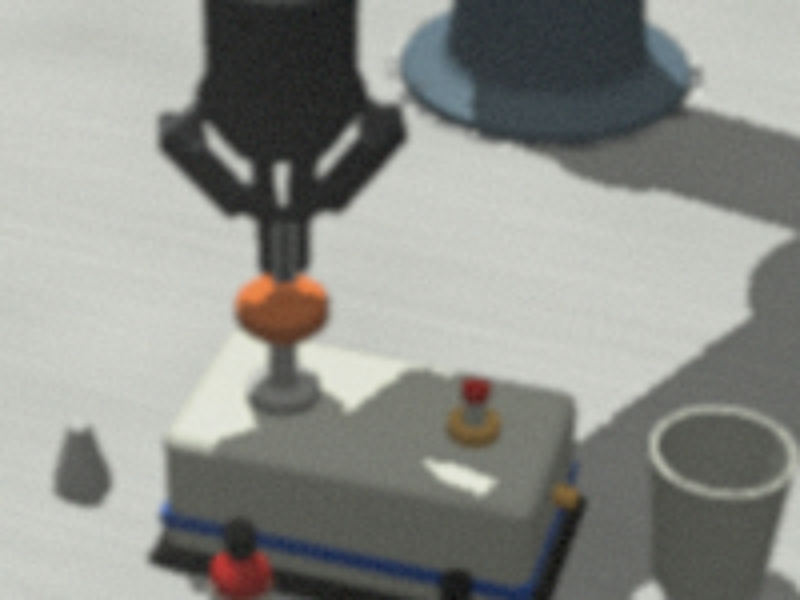

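The knob sprang back up and the pin is slightly higher (cap at about (475,390) in the enlarged view). Second stroke, pressed a little firmer.

```bash
python3 -m creep '[[[0.5,0,0,0,0,0],[1.0,0,0,0,0,0],[1.4,0,0,0,0,0],[1.6,0,0,0,0,0],[1.7,0,0,0,0,0],[1.75,0,0,0,0,0],[1.75,0,0,0,0,0],[1.75,0,0,0,0,0]]]'; python3 -m creep '[[[-0.4,0,0,0,0,0],[-0.9,0,0,0,0,0],[-1.3,0,0,0,0,0],[-1.6,0.05,0,0,0,0],[-1.6,0.05,0,0,0,0],[-1.6,0.05,0,0,0,0],[-1.6,0.05,0,0,0,0],[-1.6,0.05,0,0,0,0],[-1.6,0.05,0,0,0,0]]]'; python3 go.py .546 .025 .121
python3 - <<'E'
from h import *
b=(250,170,450,320)
c=read_camera("scene");cv2.imwrite("pics/d_scene.png",cv2.resize(c["pixels"][b[1]:b[3],b[0]:b[2],::-1],None,fx=4,fy=4))
E
```

```text
t: 4.9
position: [0.5489, 0.0241, 0.1217]
ee_rot: [-103.2, 89.9, -166.5]
wrist_force: [-15.8, 1.8, 39.9]
opening: 0.0001
t: 5.65
position: [0.5495, 0.0247, 0.1607]
ee_rot: [-114.6, 89.8, -177.9]
wrist_force: [0.5, -0.0, -0.4]
opening: -0.0001
t 5.65 pos [0.5495 0.0247 0.1607] F [ 0.5 -0.  -0.4] op -0.0001352934915202171 
axes [[-0.003, 0.894, 0.449], [-0.0, 0.449, -0.894], [-1.0, -0.003, -0.001]]
shift units [ 1.59 -0.12 -0.07]
```

View pics/d_scene.png

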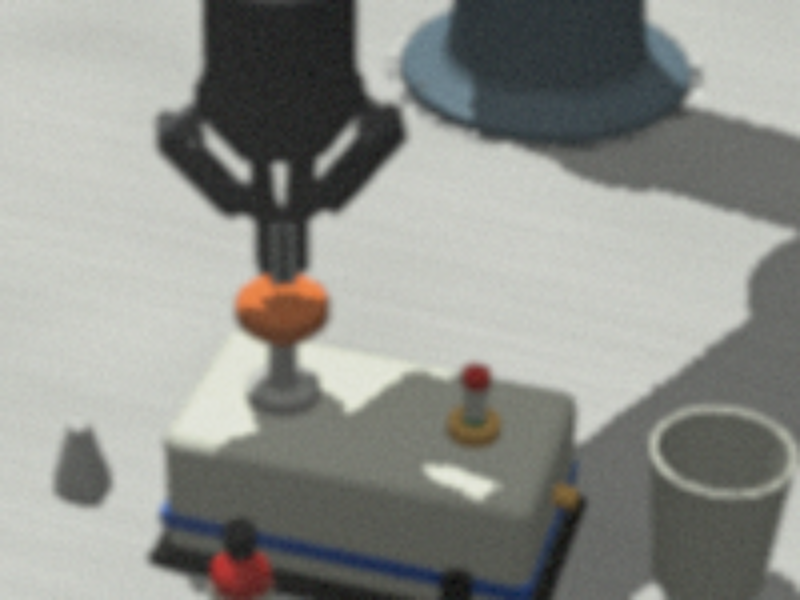

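The hard stop was reached (0.1217 m, 40 N, firmer than needed), and the pin rose to (476,377). Third stroke, gentler and recentred.

```bash
python3 -m creep '[[[0.4,-0.12,-0.07,0,0,0],[1.0,-0.12,-0.07,0,0,0],[1.4,-0.12,-0.07,0,0,0],[1.6,-0.12,-0.07,0,0,0],[1.68,-0.12,-0.07,0,0,0],[1.7,-0.12,-0.07,0,0,0],[1.7,-0.12,-0.07,0,0,0],[1.7,-0.12,-0.07,0,0,0]]]'; python3 -m creep '[[[-0.4,0,0,0,0,0],[-0.9,0,0,0,0,0],[-1.3,0,0,0,0,0],[-1.6,0,0,0,0,0],[-1.6,0,0,0,0,0],[-1.6,0,0,0,0,0],[-1.6,0,0,0,0,0],[-1.6,0,0,0,0,0],[-1.6,0,0,0,0,0]]]'; python3 go.py .546 .025 .121
python3 - <<'E'
from h import *
b=(250,170,450,320)
c=read_camera("scene");cv2.imwrite("pics/e_scene.png",cv2.resize(c["pixels"][b[1]:b[3],b[0]:b[2],::-1],None,fx=4,fy=4))
E
```

```text
t: 6.37
position: [0.5474, 0.0247, 0.1219]
ee_rot: [-51.9, 89.9, -115.2]
wrist_force: [-7.4, 1.6, 21.4]
opening: 0.0
t: 7.12
position: [0.5469, 0.0248, 0.161]
ee_rot: [-99.5, 89.9, -162.8]
wrist_force: [0.7, -0.6, -0.4]
opening: 0.0001
t 7.1167 pos [0.5469 0.0248 0.161 ] F [ 0.7 -0.6 -0.4] op 9.304956939837132e-05 
axes [[-0.002, 0.894, 0.449], [-0.001, 0.449, -0.894], [-1.0, -0.002, -0.0]]
shift units [ 1.6  -0.03 -0.02]
```

View pics/e_scene.png

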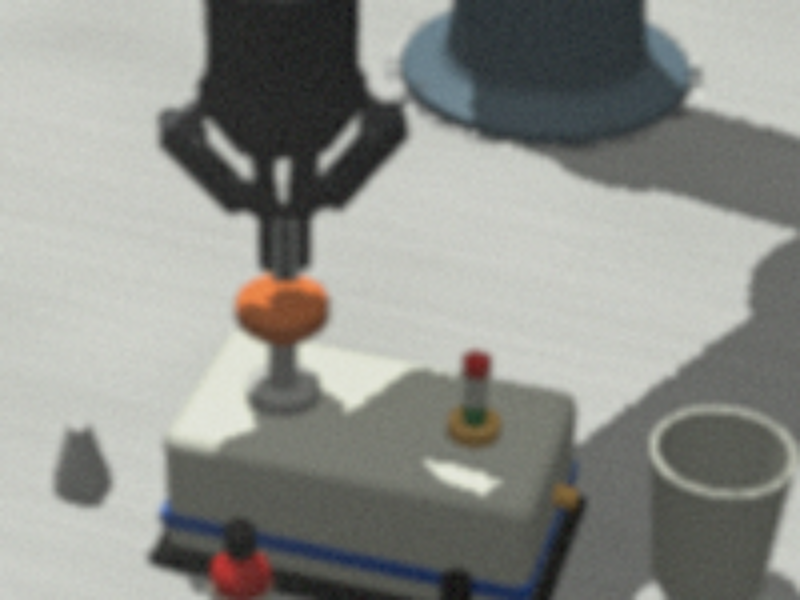

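The third stroke lifted the pin to (476,364) and its green band has begun to show. Fourth stroke.

```bash
python3 -m creep '[[[0.4,0,0,0,0,0],[1.0,0,0,0,0,0],[1.4,0,0,0,0,0],[1.6,0,0,0,0,0],[1.68,0,0,0,0,0],[1.7,0,0,0,0,0],[1.7,0,0,0,0,0],[1.7,0,0,0,0,0]]]'; python3 -m creep '[[[-0.4,0,0,0,0,0],[-0.9,0,0,0,0,0],[-1.3,0,0,0,0,0],[-1.6,0,0,0,0,0],[-1.6,0,0,0,0,0],[-1.6,0,0,0,0,0],[-1.6,0,0,0,0,0],[-1.6,0,0,0,0,0],[-1.6,0,0,0,0,0]]]'; python3 go.py .546 .025 .121
python3 - <<'E'
from h import *
b=(250,170,450,320)
c=read_camera("scene");cv2.imwrite("pics/f_scene.png",cv2.resize(c["pixels"][b[1]:b[3],b[0]:b[2],::-1],None,fx=4,fy=4))
E
```

```text
t: 7.83
position: [0.5487, 0.0246, 0.122]
ee_rot: [17.7, 89.9, -45.6]
wrist_force: [-6.1, 1.3, 19.7]
opening: 0.0
t: 8.58
position: [0.5481, 0.0247, 0.1611]
ee_rot: [-43.1, 89.9, -106.4]
wrist_force: [-0.2, -0.1, 0.2]
opening: 0.0
t 8.5833 pos [0.5481 0.0247 0.1611] F [-0.2 -0.1  0.2] op 4.547001291029133e-05 
axes [[-0.0, 0.893, 0.449], [-0.001, 0.449, -0.893], [-1.0, -0.001, 0.001]]
shift units [ 1.6  -0.07 -0.05]
```

View pics/f_scene.png

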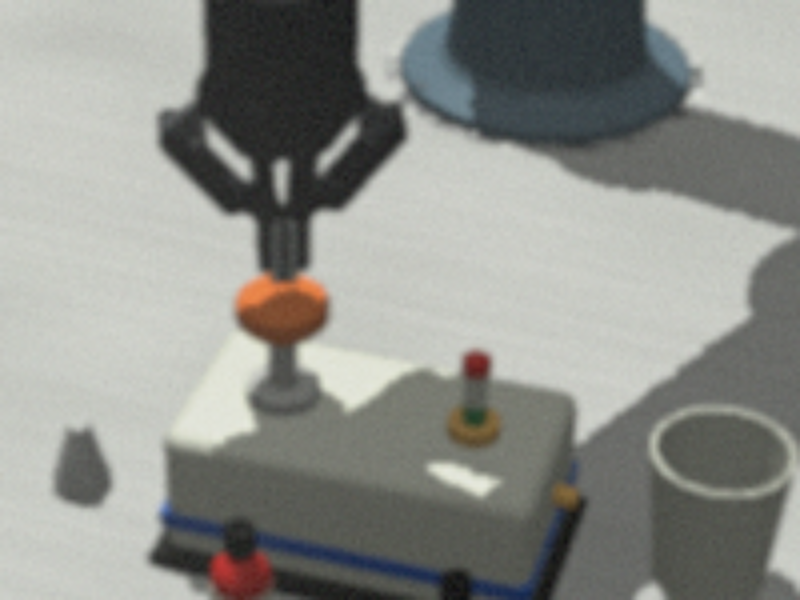

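The picture is unchanged by the fourth stroke, so I measure the pin's height before deciding whether that means it is fully out.

```bash
cat > pin.py <<'E'
from h import *
def red(c,box):
    x0,y0,x1,y1=box;h=cv2.cvtColor(c["pixels"],cv2.COLOR_RGB2HSV)[y0:y1,x0:x1]
    m=cv2.inRange(h,(0,130,60),(4,255,255))|cv2.inRange(h,(170,130,60),(180,255,255))
    ys,xs=np.nonzero(m);return xs.mean()+x0,ys.mean()+y0,ys.min()+y0,len(xs)
V=(np.array([.539,.1293,0.]),np.array([0,0,1.]))
if __name__=="__main__":
    s=read_camera("scene");t=read_camera("top")
    r=red(s,(350,245,390,285));p,g=tri(ray(s,r[0],r[1]),V);print("scene",np.round(r,1),"cap mid z",p[2],"gap",g)
    try:
        q=red(t,(245,225,280,260));print("top",np.round(q,1),tri(ray(s,r[0],r[1]),ray(t,q[0],q[1])))
    except Exception as e:print(e)
    old=cv2.imread("pics/scene0.png")[:,:,::-1].copy();s["pixels"]=old
    r=red(s,(350,255,390,285));p,g=tri(ray(s,r[0],r[1]),V);print("start",np.round(r,1),p[2],g)
    w=read_camera("wrist");cv2.imwrite("pics/w2.png",w["pixels"][:,:,::-1]);cv2.imwrite("pics/t2.png",t["pixels"][:,:,::-1])
E
python3 pin.py
```

```text
scene [368.7 261.  259.   22. ] cap mid z 0.1267274893001456 gap 0.0015104277351095205
top [258.  240.6 239.    9. ] (array([0.54209544, 0.13212194, 0.12960707]), np.float64(0.0065498321248775235))
start [368.4 269.6 267.   26. ] 0.10479602224255168 0.0012523609009592372
```

View pics/w2.png

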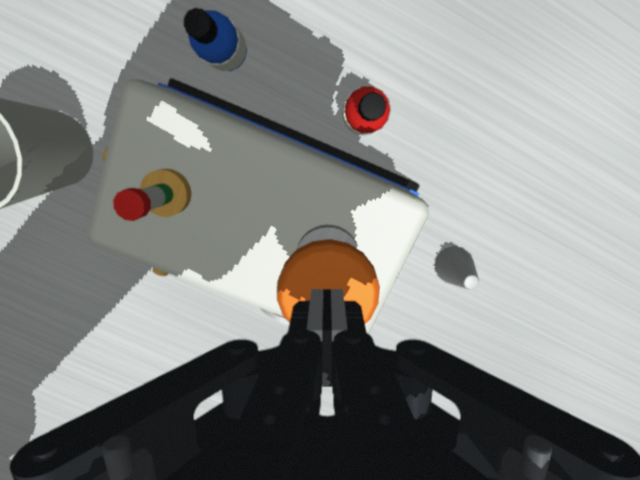

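```bash
python3 - <<'E'
from h import *
from pin import red,V
w=read_camera("wrist")
r=red(w,(105,180,155,225));print(np.round(r,1),w["position"])
p,g=tri(ray(w,r[0],r[1]),V);print("cap centre z from wrist",p[2],"gap",g)
s=read_camera("scene");a=red(s,(350,245,390,285));print(tri(ray(w,r[0],r[1]),ray(s,a[0],a[1])))
# knob height check from scene
c=orange(s,(300,225,345,262));x,y,ww,h=cv2.boundingRect(c);print("knob box",x,y,ww,h)
E
```

```text
[131.5 203.8 189.  913. ] [0.61187058 0.05487656 0.30369781]
cap centre z from wrist 0.12282612128929785 gap 0.000368592868687408
(array([0.5407737 , 0.12802934, 0.1275488 ]), np.float64(0.000992268860057437))
knob box 310 241 20 6
```

The cap centre comes out at 0.123–0.128 m. That fits fully out but isn't decisive. Extra strokes are harmless, so I make a fifth, longer one and compare again.

```bash
python3 go.py .546 .025 .1611; python3 -m creep '[[[0.4,-0.07,-0.05,0,0,0],[1.0,-0.07,-0.05,0,0,0],[1.4,-0.07,-0.05,0,0,0],[1.6,-0.07,-0.05,0,0,0],[1.7,-0.07,-0.05,0,0,0],[1.72,-0.07,-0.05,0,0,0],[1.72,-0.07,-0.05,0,0,0],[1.72,-0.07,-0.05,0,0,0],[1.72,-0.07,-0.05,0,0,0]]]'; python3 -m creep '[[[-0.4,0,0,0,0,0],[-0.9,0,0,0,0,0],[-1.3,0,0,0,0,0],[-1.6,0,0,0,0,0],[-1.6,0,0,0,0,0],[-1.6,0,0,0,0,0],[-1.6,0,0,0,0,0],[-1.6,0,0,0,0,0],[-1.6,0,0,0,0,0],[-1.6,0,0,0,0,0]]]'; python3 go.py .546 .025 .30
python3 - <<'E'
from h import *
from pin import red,V
w=read_camera("wrist");r=red(w,(105,180,155,225));print(np.round(r,1),tri(ray(w,r[0],r[1]),V))
s=read_camera("scene");a=red(s,(350,245,390,285));print(np.round(a,1),tri(ray(s,a[0],a[1]),V))
E
```

```text
t 8.8833 pos [0.5486 0.0246 0.1618] F [0.3 0.1 0.2] op -2.0285010323680085e-05 
axes [[0.001, 0.893, 0.449], [-0.001, 0.449, -0.893], [-1.0, 0.0, 0.002]]
shift units [ 0.03 -0.09 -0.06]
t: 9.63
position: [0.548, 0.0248, 0.1219]
ee_rot: [37.3, 89.8, -26.0]
wrist_force: [-5.6, 1.0, 18.6]
opening: 0.0004
t: 10.47
position: [0.5475, 0.0249, 0.1613]
ee_rot: [32.8, 89.8, -30.4]
wrist_force: [-1.0, 0.2, -0.2]
opening: 0.0002
t 10.4667 pos [0.5475 0.0249 0.1613] F [-1.   0.2 -0.2] op 0.00015744951801904266 
axes [[0.003, 0.893, 0.449], [-0.002, 0.449, -0.893], [-1.0, 0.002, 0.003]]
shift units [-5.55 -0.04 -0.02]
[132.  202.5 187.  922. ] (array([0.53914089, 0.12943506, 0.12283339]), np.float64(0.00039034777462016633))
[368.8 260.9 259.   21. ] (array([0.539203  , 0.12865477, 0.12698253]), np.float64(0.0013528129791854431))
```

Two full strokes in a row left the pin unchanged, so it is fully out. I retreat straight up and check everything.

```bash
python3 -m creep '[[[-0.5,0,0,0,0,0],[-1.2,0,0,0,0,0],[-2.0,0,0,0,0,0],[-2.8,0,0,0,0,0],[-3.6,0,0,0,0,0],[-4.2,0,0,0,0,0],[-4.4,0,0,0,0,0],[-4.4,0,0,0,0,0],[-4.4,0,0,0,0,0]]]'
python3 - <<'E'
from h import *
c=read_camera("scene");w=read_camera("wrist")
cv2.imwrite("pics/fin.png",np.hstack([cv2.resize(c["pixels"][170:370,240:450],(400,400)),cv2.resize(w["pixels"],(400,400))])[:,:,::-1])
i=cv2.imread("pics/scene0.png");i=i[170:370,240:450];cv2.imwrite("pics/fin0.png",cv2.resize(i,(400,400)))
k=orange(c,(300,225,345,262));print("knob box",cv2.boundingRect(k))
print(np.round(sense()["position"],3),np.round(sense()["wrist_force"],1))
E
```

```text
t: 11.32
position: [0.5471, 0.0251, 0.2714]
ee_rot: [34.0, 89.8, -29.3]
wrist_force: [-0.2, 0.6, -0.7]
opening: -0.0
knob box (310, 240, 21, 11)
[0.547 0.025 0.27 ] [ 0.1 -0.6 -0.5]
```

View pics/fin.png

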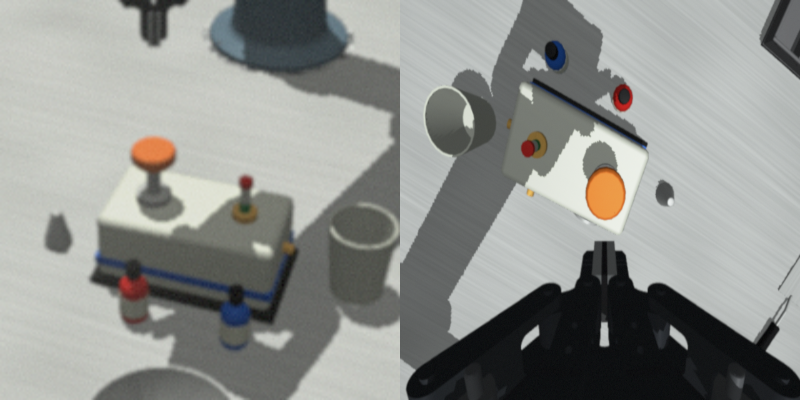

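View pics/fin0.png

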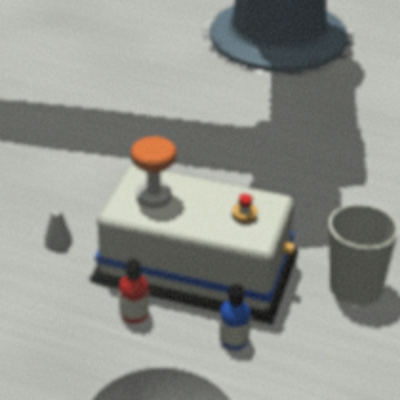

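The final view shows the knob at its starting height (153,152), the pin out at (246,185) with the green band at its bush, and the arm clear. The bottles and nozzle are where they began, and the cup to within about 2 camera pixels.

```bash
python3 -c "
from plant import *
print(finish_job())"
```

```text
the job is handed in; nothing more can be done
None
```

I pumped the plunger with closed fingertips until the indicator pin stood out with its green band showing, then handed the job in at about 11.5 s. I made five strokes, letting the plunger spring back after each one. The hand-in gives no verdict.

- **Strokes:** The first bottomed at 0.122 m with about 11 N, so I couldn't tell whether it met the stop. The other four clearly did, at 0.122 m with 19–40 N. The second, at 40 N, was firmer than needed.
- **Pin:** It rose over the first three strokes. Strokes four and five changed nothing, so I took it as fully out. The measured cap centre was 0.127 m from the scene camera and 0.123 m from the wrist camera. That 4 mm disagreement means neither reading proves the 32 mm on its own. The visible band and the two strokes without change are the stronger evidence.
- **Plunger:** It was back up, with the knob at the same place in the scene picture as at the start.
- **Other objects:** The bottles and nozzle looked unmoved. The cup's outline differed by up to about 2 camera pixels, a few millimetres at most, and the arm never came near it. The phone and spatula I did not compare specifically; the arm did not go down near them.
- **Arm:** It was clear of everything, 0.27 m above the table, with no contact force.

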